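# Hold the announcement handset over the desk loudspeaker for the closing chime

### The job

The closing chime is about to play on the desk loudspeaker and must go out over the announcement set: first slide the loudspeaker's volume fader up to the heavy line and let go of it, then take the black handset by its grip with the talk bar squeezed in. Carry it over the things on the desk without disturbing them and hold its mouthpiece about 15 mm above the centre of the loudspeaker's mesh, level and with its length running from front to back of the loudspeaker. The handset must never touch the loudspeaker; finish while still holding it there in the air, talk bar in.

Things in the scene. Friction and masses are not known exactly. Their poses are not given: they have to be found in the camera images.
- speaker: desk loudspeaker, a flat white box with rounded edges on four feet, fixed in place; 150 mm along its x (front to back), 180 mm along its y, top face 56 mm above the worktop. Origin under its centre on the worktop, z up; its front, with a blank grey plate, faces -x. On the top: to its right (-y) the dark rectangular mesh, to its left (+y) the volume fader
- grille (a point): centre of the flat dark mesh panel (78 mm along x, 62 mm along y, flush to 1 mm) in the loudspeaker's top face; axes as the loudspeaker's, 25 mm behind and 38 mm to the right of its middle, 56 mm above the worktop
- fader (a joint): travel of the volume fader, in m: 0 at the end of the slot near the front of the loudspeaker, growing to 0.060 at the back end (it slides along the loudspeaker's +x). The scale has a line every 10 mm; the one heavy, long line is at 0.040. It stays where it is left; it takes between 1 and 2 N to move
- fader_cap (a point): centre of the top of the fader's black cap, which moves with it; the cap is 14 mm along the travel (12 mm in its upper half), 24 mm across it, and stands from 2 to 19 mm above the loudspeaker's top face. A white line across its top marks its middle. Pinch it along the travel or push it
- volume_line (a point): point on the slot at the heavy line of the scale, on the loudspeaker's top face; the middle of the fader cap belongs over it (54 mm to the left of the loudspeaker's middle, 8 mm behind it)
- handset: black cordless handset, 0.15 to 0.27 kg, lying on the flat undersides of its two ends; 230 mm along x, 53 wide, 51 high. Origin under the middle, level with the undersides, z up. Mouthpiece end at +x, with a short ribbed aerial stub. The grip is clear of the worktop: 25 to 50 mm above the undersides, 36 mm wide from x = -34 to -11 mm. Mass centre near x = -10 mm
- mouthpiece (a point): centre of the flat underside of the handset's mouthpiece end, 58 mm along its +x from its origin; the underside is 68 mm long and 52 mm wide
- handset_talk (a joint): how far the talk bar is squeezed in, in m: 0 out, 0.003 fully in; a spring pushes it out with 8 N when fully in, so grip with 20 N or more
- talk_bar (a point): middle of the outer face of the talk bar when out: a bar 42 mm long (along the handset's x, from -32 to +10 mm) and 11 mm high on the -y flank of the grip, 39 mm above the undersides, its outer face at y = -22 mm; it presses in along +y. Fingers closing across the grip at about x = -20 mm press it in
- coffee_can: upright drink can, 53 mm across, 104 mm high, loose; origin under its centre; stands between handset and loudspeaker
- tape: roll of parcel tape lying flat, 92 mm across, 48 mm high, loose; origin under its centre; stands between handset and loudspeaker
- glue: upright glue stick, 24 mm across, 86 mm high, loose; origin under its centre; stands between handset and loudspeaker
- calc: desk calculator lying flat, 112 by 68 by 12 mm, loose; origin under its centre, the long side along its x; lies near the front edge of the worktop on the left

How it is judged:
On the way, in this order (a step that is already met when the one before it is completed fails the run):
1. the fader stands on the heavy line and is let go, with the handset still lying on the worktop (value of joint fader between 0.036 and 0.044 m and contact force between speaker and the fingers below 0.05 N and height (world z) of handset below 0.01 m), for 0.2 s.
2. the handset is in the air in the fingers with the talk bar squeezed in (height (world z) of handset above 0.06 m and value of joint handset_talk above 0.002 m and contact force between handset and the fingers above 2 N), for 0.2 s.
At the end, for the whole second after the job is handed in: Through the last second: mouthpiece within 14 mm of the mesh centre, 6 to 27 mm above it; handset still, level within 8 and in line within 11 degrees (either way round), held by the fingers, not touching the loudspeaker; talk bar in over 2 mm; fader within 4 mm of the heavy line (value of joint fader between 0.036 and 0.044 m and horizontal distance between mouthpiece and grille below 0.014 m and z of mouthpiece in the frame of grille between 0.006 and 0.027 m and angle between handset's own z axis and vertical below 0.14 rad and angle between the x axis of handset and the x axis of speaker, either way round below 0.2 rad and value of joint handset_talk above 0.002 m and contact force between handset and the fingers above 2 N and contact force between handset and speaker below 0.05 N and linear speed of handset below 0.02 m/s); the arm keeps its last pose, push and grip.
It fails at once if the handset touches the loudspeaker (contact force between handset and speaker above 0.5 N).
It fails at once if the drink can is knocked over or shifted by more than 25 mm (distance of coffee_can from where it was at the start of the episode above 0.025 m or angle between coffee_can's own z axis and vertical above 0.5 rad).
It fails at once if the roll of tape is knocked over or shifted by more than 25 mm (distance of tape from where it was at the start of the episode above 0.025 m or angle between tape's own z axis and vertical above 0.5 rad).
It fails at once if the glue stick is knocked over or shifted by more than 25 mm (distance of glue from where it was at the start of the episode above 0.025 m or angle between glue's own z axis and vertical above 0.5 rad).
It fails at once if the calculator is knocked over or shifted by more than 25 mm (distance of calc from where it was at the start of the episode above 0.025 m or angle between calc's own z axis and vertical above 0.5 rad).
It also fails if it takes over 58 s, if anything falls off the work surface, if the arm or the gripper's body presses on something with over 40 N, if the wrist force passes 120 N, or if a joint passes its speed limit or range.

### The arm

A 7-joint arm with a two-finger parallel gripper is mounted at the origin on a cart in front of the work surface, level with it; the furniture and walls round the work are solid. World frame = base frame: x ahead of the robot, y to its left, z up, the work surface at z = 0. Lengths are in m, angles in rad, forces in N, time in s.
With the tool pointing down it reaches from about 0.35 to 0.9 m from the base axis. Payload 8.1 kg.
Tool frame: the origin (TCP) lies on the front face of the gripper's body, between the roots of the fingers; the fingertips stand 66 mm ahead of it and the grasp point (between the pads) lies 47 mm ahead of it; z points along the fingers, y is the line along which they close (so a half turn about z gives the same grasp; the last joint's range is limited). The gripper opens to 92 mm and grips with 3 to 60 N. Pads are 19 mm wide; open, the fingers measure 130 mm over their backs; the gripper's body (75 mm by 190 mm) begins 47 mm behind the grasp point.
Start: joints at [1.096, 0.434, 0.025, 1.573, -0.012, 1.134, -0.075], TCP at [0.227, -0.582, 0.292] pointing down, gripper open.
Joint ranges: [-2.62, 2.62], [-0.44, 2.09], [-1.27, 1.32], [0.08, 2.57], [-1.32, 4.46], [0.12, 2], [-2.74, 2.74]. Speed limits (rad/s): [2.22, 2.22, 3.01, 3.01, 3.14, 3.14, 3.14].

### API

Orientations are given as a unit quaternion [w, x, y, z].
In Python, from bench import manip, viewer gives the robot as it stands.
- The arm moves only by the tool carry_out, never from a script. Its argument "targets" is a list of rows, each an object of numbers: "x", "y", "z": the shift along the tool's x, y, z each as a share of 0.4 m, from -1 to 1; "ax", "ay", "az": the turn, a rotation vector about the tool's x, y, z each as a share of 90 degrees, from -1 to 1; "grip": the opening, from 0 (shut) to 1 (fully open). In form: [{"x": .., "y": .., "z": .., "ax": .., "ay": .., "az": .., "grip": ..}, ...]. A call has 1 to 8 rows; each row shifts and turns the commanded pose from where the row before left it, along the tool's axes as they then stand; what a row does not reach is not made up. A row lasts 1/12 s, in which the tool goes at most 41.7 mm and 7.16 degrees, less where a joint would pass 70% of its speed; a pose out of reach is approached as far as the arm can. A call with a number of a shift or a turn outside -1 to 1 is refused whole. A call with a gripper value outside its range is refused whole. The fingers move at their own pace and stop on an object; the grip force is fixed at half the most. Time passes only in rows, so rows that do not move let the fingers close. It gives the time, the measured TCP pose, the force, the opening and the grip force at its end, in the units of the state.
- manip.sense(): the state, without advancing time (a new reading comes with each control period).
- viewer.snapshot(name): name is "side" or "top"; returns (picture, depth): 420x560x3 uint8, blue, green, red; 420x560 float32, m along the optical axis (not along the pixel's ray), 0 where there is no reading.
- viewer.camera_params(name): a dict with "K" (3x3 intrinsics, pixels), "R" (3x3) and "t" (3): a world point X has camera coordinates R X + t. Camera axes: x right, y down, z forward; pixel columns grow to the right and rows downward; lengths in m; the calibration is good to about 2 mm. A picture is of the moment at which its call begins. camera_params takes no time and is no camera call.
- manip.close_job(): hands the job in; it is judged then, once.
The state is a dict: "clock": time; "joint_pos": joint angles; "joint_vel": joint speeds; "joint_efforts": joint torques, N m; "tcp_pos": TCP position; "ee_rot": TCP orientation; "contact_force": force on the tool from outside, world axes, zero at the start; "ft_torque": the same for the moment, N m; "gripper_width": finger opening in m; "gripper_force": force on a finger pad.
Only numpy, scipy, OpenCV 4.12 (cv2) and the standard library are available. Lean on these libraries where they do the work, as an engineer would, in place of code of your own. Each camera call takes 0.05 s, during which the arm holds its last target. There are 200 camera calls.

## Working session

There is one attempt and no reset: what is moved stays moved. The work goes in short steps, Python scripts to look and compute and a tool call to move; the robot and the scene stay as the last step left them, time stands still between calls to the robot, and variables do not carry over. Pictures are saved under pics/ and viewed, at most 10 in all, crops included, and the job is handed in when it is done.

Besides the shell and the picture viewer there is one more tool, called after "Call:" in YAML: its name, and indented under it one key for each argument. carry_out: Moves the arm, as the interface text tells. Its arguments: {"type":"object","properties":{"targets":{"type":"array","items":{"type":"object","properties":{"x":{"type":"number","minimum":-1,"maximum":1},"y":{"type":"number","minimum":-1,"maximum":1},"z":{"type":"number","minimum":-1,"maximum":1},"ax":{"type":"number","minimum":-1,"maximum":1},"ay":{"type":"number","minimum":-1,"maximum":1},"az":{"type":"number","minimum":-1,"maximum":1},"grip":{"type":"number"}}}}},"required":["targets"]}

```bash
mkdir -p pics; ls; python3 - <<'E'
from bench import manip, viewer
import cv2,numpy as np
s=manip.sense();print({k:np.round(v,3) for k,v in s.items()})
for n in("top","side"):
    p,d=viewer.snapshot(n);cv2.imwrite(f"pics/{n}0.png",p);np.save(f"{n}0.npy",d)
    c=viewer.camera_params(n);print(n,np.round(c["K"],1).tolist(),np.round(c["R"],3).tolist(),np.round(c["t"],3), np.round(-c["R"].T@c["t"],3))
E
```

```text
pics
{'clock': np.float64(0.0), 'joint_pos': array([ 1.096,  0.435,  0.025,  1.574, -0.012,  1.134, -0.075]), 'joint_vel': array([-0.   ,  0.   ,  0.001,  0.   ,  0.001,  0.002, -0.001]), 'joint_efforts': array([-0.0000e+00, -6.6785e+01,  9.8500e-01, -3.1445e+01, -6.1000e-02,
        4.3000e-02,  0.0000e+00]), 'tcp_pos': array([ 0.227, -0.582,  0.291]), 'ee_rot': array([-0.001,  0.983,  0.185, -0.   ]), 'contact_force': array([0.578, 0.19 , 0.353]), 'ft_torque': array([ 0.063, -0.054, -0.043]), 'gripper_force': np.float64(0.0), 'gripper_width': np.float64(0.092)}
top [[527.1, 0.0, 273.1], [0.0, 527.1, 204.2], [0.0, 0.0, 1.0]] [[-0.019, -1.0, 0.021], [-0.994, 0.016, -0.111], [0.111, -0.023, -0.994]] [-0.032  0.516  1.083] [ 0.392 -0.015  1.134]
side [[431.3, 0.0, 286.3], [0.0, 431.3, 212.0], [0.0, 0.0, 1.0]] [[-0.967, -0.256, -0.001], [-0.092, 0.351, -0.932], [0.239, -0.901, -0.363]] [0.491 0.125 0.965] [0.255 0.951 0.467]
```

View pics/top0.png

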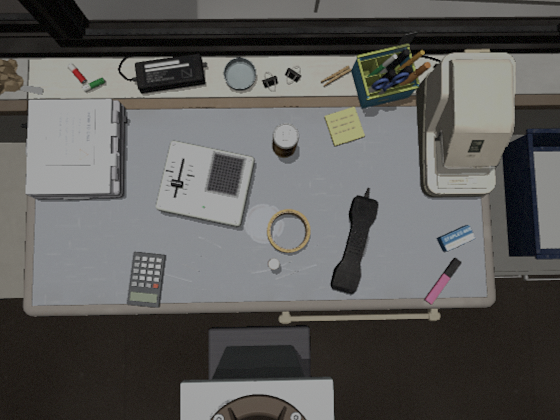

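View pics/side0.png

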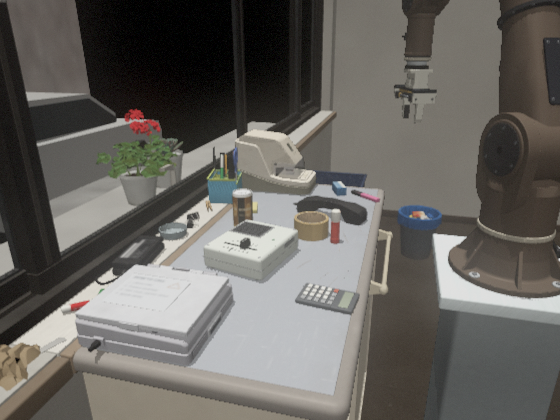

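The top view shows the loudspeaker at about (206,183), the mesh at (224,174) and the fader cap at (177,184). The handset is at (355,243) with its aerial pointing up (+x), the can at (285,140), the tape at (288,231), the glue at (274,265) and the calculator at (147,279). The side view confirms this, and the arm is well clear of everything.

```bash
cat > h.py <<'E'
import numpy as np,cv2
from bench import manip,viewer
def ray(n,uv,z):
    c=viewer.camera_params(n);uv=np.atleast_2d(uv).astype(float)
    d=np.c_[uv,np.ones(len(uv))]@np.linalg.inv(c["K"]).T@c["R"]
    o=-c["R"].T@c["t"];return o+d*((z-o[2])/d[:,2])[:,None]
def cloud(n,d):
    c=viewer.camera_params(n);v,u=np.mgrid[:420,:560]
    q=np.stack([u,v,np.ones_like(u)],-1)@np.linalg.inv(c["K"]).T*d[...,None]
    return (q-c["t"])@c["R"]
def blob(mask,u,v):
    n,l,st,ce=cv2.connectedComponentsWithStats(mask.astype(np.uint8))
    ids=np.unique(l[v-5:v+6,u-5:u+6]);ids=ids[ids>0]
    i=max(ids,key=lambda i:st[i,4]);return l==i
E
python3 - <<'E'
from h import *
p=cv2.imread("pics/top0.png");d=np.load("top0.npy");P=cloud("top",d);g=p.max(2).astype(int)
def rect(m,z):
    c=max(cv2.findContours(m.astype(np.uint8),0,2)[0],key=cv2.contourArea)
    b=cv2.boxPoints(cv2.minAreaRect(c));w=ray("top",b,z)
    return w
def show(n,w):
    e=w[1]-w[0];f=w[2]-w[1];print(n,"c",w.mean(0).round(4),"sides",np.linalg.norm(e).round(4),np.linalg.norm(f).round(4),"dirs",np.degrees(np.arctan2(e[1],e[0])).round(1),np.degrees(np.arctan2(f[1],f[0])).round(1))
roi=np.zeros(g.shape,bool);roi[148:202,200:246]=1
m=cv2.morphologyEx(((g<110)&roi).astype(np.uint8),cv2.MORPH_CLOSE,np.ones((5,5)));m=blob(m,224,174);show("mesh",rect(m,.056))
print("mesh depth z",np.median(P[m][:,2]))
roi[:]=0;roi[130:235,150:260]=1
m=blob((P[...,2]>.04)&roi,205,200);show("spk",rect(m,.05)) 
roi[:]=0;roi[172:196,165:190]=1
m=blob((P[...,2]>.066)&roi,177,184);q=P[m];print("cap",q.mean(0),q.min(0),q.max(0),m.sum());show("cap",rect(m,.075))
m=blob((P[...,2]>.012)&(np.abs(P[...,0]-.4)<.35),355,243);q=P[m];np.save("hs.npy",q)
show("hs",rect(m,.035));print(q[:,2].max(),m.sum())
for n,u,v,t in(("can",285,135,.09),("tape",303,231,.035),("glue",274,264,.07)):
    m=blob(P[...,2]>t,u,v);q=P[m];print(n,(q.max(0)+q.min(0))/2,q.max(0)-q.min(0),q[:,2].max())
m=blob((P[...,2]>.006)&(P[...,2]<.03),147,279);show("calc",rect(m,.012))
cv2.imwrite("pics/crops.png",np.hstack([cv2.resize(p[130:235,150:262],None,fx=3.5,fy=3.5,interpolation=2),cv2.resize(p[185:297,320:390],(230,367),interpolation=2)]))
E
```

```text
mesh c [0.5767 0.0578 0.056 ] sides 0.0794 0.0631 dirs -12.7 -103.6
mesh depth z 0.055481884342681184
spk c [0.5598 0.1005 0.05  ] sides 0.1529 0.1827 dirs -11.7 -103.2
cap [0.5572059  0.15542001 0.07242832] [0.54988315 0.14336154 0.06624376] [0.56590449 0.16754167 0.07959468] 75
cap c [0.5568 0.1547 0.075 ] sides 0.0128 0.0238 dirs -11.0 -102.3
hs c [ 0.4382 -0.2136  0.035 ] sides 0.2249 0.0584 dirs -16.6 -105.8
1.134456888230079 2313
can [ 0.53215537 -0.05324901  0.61235589] [0.27951628 0.07690084 1.04420199] 1.134456888230079
tape [ 0.44795664 -0.06526867  0.58534228] [0.11111881 0.10094015 1.09822922] 1.134456888230079
glue [ 0.39151946 -0.03187457  0.6027189 ] [0.02169355 0.03415196 1.06347598] 1.134456888230079
calc c [0.3635 0.2286 0.012 ] sides 0.112 0.0683 dirs -6.7 -98.3Traceback (most recent call last):
  File "<stdin>", line 21, in <module>
    return _nx.concatenate(arrs, 1, dtype=dtype, casting=casting)
           ~~~~~~~~~~~~~~~^^^^^^^^^^^^^^^^^^^^^^^^^^^^^^^^^^^^^^^
ValueError: all the input array dimensions except for the concatenation axis must match exactly, but along dimension 0, the array at index 0 has size 368 and the array at index 1 has size 367
```

```bash
python3 - <<'E'
from h import *
p=cv2.imread("pics/top0.png");d=np.load("top0.npy");P=cloud("top",d);Z=np.where(d>0,P[...,2],-1)
for n,u,v,t in(("can",285,135,.09),("tape",306,231,.035),("glue",274,264,.07)):
    m=blob((Z>t)&(Z<.15),u,v);q=P[m];print(n,((q.max(0)+q.min(0))/2).round(3),(q.max(0)-q.min(0)).round(3),m.sum())
g=p.max(2)
m=blob((g<60)&(np.arange(560)>325)&(np.arange(560)<385)&(np.arange(420)[:,None]>180)&(np.arange(420)[:,None]<300),355,243)
q=P[m&(Z>.012)&(Z<.07)]
a=np.radians(-16.6)
for it in range(2):
    R=np.array([[np.cos(a),-np.sin(a)],[np.sin(a),np.cos(a)]]);l=q[:,:2]@R
    o=l.min(0);rows=[]
    for x in np.arange(l[:,0].min(),l[:,0].max(),.008):
        k=(l[:,0]>=x)&(l[:,0]<x+.008)
        if k.sum()<4:continue
        s=l[k];rows.append((x+.004,s[:,1].min(),s[:,1].max(),np.percentile(q[k,2],10),q[k,2].max()))
    rows=np.array(rows);
    mid=(rows[:,1]+rows[:,2])/2; w=rows[:,2]-rows[:,1]; k=w>.03
    f=np.polyfit(rows[k,0],mid[k],1);a+=np.arctan(f[0])
print(np.degrees(a));print((rows*1000).round(1));print(R,l.min(0),l.max(0))
A=cv2.resize(p[130:235,150:262],(480,450),interpolation=2);B=cv2.resize(p[185:297,320:390],(281,450),interpolation=2)
cv2.imwrite("pics/crops.png",np.hstack([A,B]))
E
```

```text
can [ 0.646 -0.067  0.098] [0.052 0.05  0.016] 542
tape [ 0.459 -0.071  0.044] [0.089 0.089 0.016] 458
glue [ 0.392 -0.038  0.08 ] [0.022 0.022 0.019] 108
-16.74698464009732
[[ 372.7 -101.   -53.7   23.7   36.4]
 [ 380.7 -102.7  -53.    31.9   39.5]
 [ 388.7 -102.9  -52.5   34.    43.8]
 [ 396.7 -102.6  -52.6   36.8   45. ]
 [ 404.7 -102.7  -52.    39.1   50.3]
 [ 412.7 -103.1  -52.5   41.4   49. ]
 [ 420.7  -98.3  -54.8   39.7   49.5]
 [ 428.7  -96.2  -58.3   41.3   50.8]
 [ 436.7  -93.9  -60.7   42.8   51.5]
 [ 444.7  -94.9  -60.8   43.6   51.6]
 [ 452.7  -94.3  -60.5   45.1   52.6]
 [ 460.7  -94.9  -60.4   45.6   52.7]
 [ 468.7  -95.3  -60.4   45.8   54.1]
 [ 476.7  -94.8  -60.6   45.4   55. ]
 [ 484.7  -94.5  -60.5   45.5   53.4]
 [ 492.7  -94.9  -60.8   44.7   52.5]
 [ 500.7  -94.4  -60.3   43.2   50.8]
 [ 508.7  -95.1  -60.4   43.4   49.9]
 [ 516.7  -97.3  -56.9   36.6   49.3]
 [ 524.7  -99.7  -54.6   40.6   49.3]
 [ 532.7 -102.4  -51.6   40.8   49. ]
 [ 540.7 -101.8  -52.1   38.3   48. ]
 [ 548.7 -102.4  -52.2   36.5   45. ]
 [ 556.7 -102.3  -52.2   34.5   43.7]
 [ 564.7 -101.9  -52.6   32.    40.2]
 [ 572.7 -101.   -56.7   24.6   33.8]
 [ 580.7  -81.5  -73.1   16.8   21. ]
 [ 588.7  -79.6  -74.6   15.9   19.6]
 [ 596.7  -78.5  -76.1   13.4   15.5]]
[[ 0.95759472  0.28811866]
 [-0.28811866  0.95759472]] [ 0.36872562 -0.10307502] [ 0.59670758 -0.05164225]
```

View pics/crops.png

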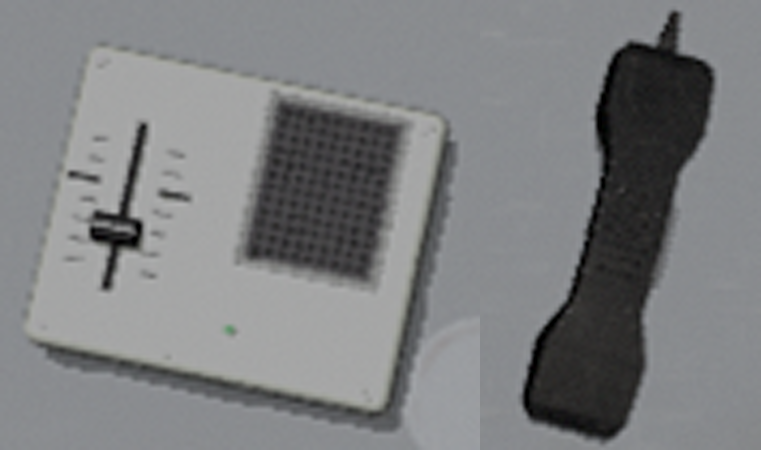

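The crop shows the heavy line's two marks at crop (84,177) and (174,195), with the cap at (116,229). The handset's mouthpiece end and stub are at the top. Measured sizes agree with the given ones: mesh 79x63 mm, handset body 208 mm plus the stub, yaws about −13° and −16.7°. Next I turn the tool to −13° and head for the front of the fader with the fingers shut.

Call:
carry_out:
  targets:
    - {"az": 0.0762,"grip": 0}
    - {"az": 0.0762,"grip": 0}
    - {"az": 0.0762,"grip": 0}
    - {"az": 0.0762,"grip": 0}
    - {"az": 0.0762,"grip": 0}
    - {"x": 0.0151,"y": -0.0991,"grip": 0}
    - {"x": 0.0151,"y": -0.0991,"grip": 0}
    - {"x": 0.0151,"y": -0.0991,"grip": 0}

```text
validation failed for argument at $.ta...
```

Call:
carry_out:
  targets:
    - {"x": 0.0151,"y": -0.0991,"grip": 0}
    - {"x": 0.0151,"y": -0.0991,"grip": 0}
    - {"x": 0.0151,"y": -0.0991,"grip": 0}
    - {"x": 0.0151,"y": -0.0991,"grip": 0}
    - {"x": 0.0151,"y": -0.0991,"grip": 0}
    - {"x": 0.0151,"y": -0.0991,"grip": 0}
    - {"x": 0.0151,"y": -0.0991,"grip": 0}
    - {"x": 0.0151,"y": -0.0991,"grip": 0}

```text
validation failed for argument at $.ta...
```

Call:
carry_out:
  targets:
    - {"x": 0.0151,"y": -0.0991,"grip": 0}
    - {"x": 0.0151,"y": -0.0991,"grip": 0}
    - {"x": 0.0151,"y": -0.0991,"grip": 0}
    - {"x": 0.0151,"y": -0.0991,"grip": 0}
    - {"x": 0.0151,"y": -0.0991,"grip": 0}
    - {"x": 0.0151,"y": -0.0991,"grip": 0}
    - {"grip": 0}
    - {"grip": 0}

```text
validation failed for argument at $.ta...
```

```bash
cat >> h.py <<'E'
from scipy.spatial.transform import Rotation as Ro
def goto(x,y,z,yaw):
    "shares of shift (in the present tool frame) and turn to reach a tool-down pose"
    s=manip.sense();q=s["ee_rot"];R=Ro.from_quat(np.r_[q[1:],q[0]]);c,n=np.cos(np.radians(yaw)),np.sin(np.radians(yaw))
    T=Ro.from_matrix([[c,n,0],[n,-c,0],[0,0,-1]])
    X=R.as_matrix()[:,0]
    print("t",s["clock"],"tcp",np.round(s["tcp_pos"],4),"yaw",np.degrees(np.arctan2(X[1],X[0])).round(2),"w",np.round(s["gripper_width"],4),"F",np.round(s["contact_force"],1),"grip",np.round(s["gripper_force"],1))
    print("shift",np.round(R.inv().apply(np.r_[x,y,z]-s["tcp_pos"])/.4,4),"turn",np.round((R.inv()*T).as_rotvec()/(np.pi/2),4))
E
python3 - <<'E'
from h import *
print("line",ray("top",[[150+84*112/480-.0,130+177*105/450],[150+174*112/480,130+195*105/450]],.056).mean(0))
goto(.523,.163,.128,-13)
print(manip.sense()["joint_pos"].round(2))
E
```

```text
line [0.57996869 0.15091902 0.056     ]
t 0.1 tcp [ 0.2269 -0.582   0.2915] yaw 21.3 w 0.0919 F [-0.4 -0.2  0.1] grip 0.0
shift [ 1.3663 -1.4657  0.4107] turn [-0.0008  0.0004  0.3811]
[ 1.1   0.44  0.02  1.57 -0.01  1.13 -0.08]
```

The heavy line read directly from the image agrees with the value from the mesh. The move calls were rejected, so I'll try again with every field filled in.

Call:
carry_out:
  targets:
    - {"x": 0,"y": 0,"z": 0,"ax": 0,"ay": 0,"az": 0.0762,"grip": 0}
    - {"x": 0,"y": 0,"z": 0,"ax": 0,"ay": 0,"az": 0.0762,"grip": 0}
    - {"x": 0,"y": 0,"z": 0,"ax": 0,"ay": 0,"az": 0.0762,"grip": 0}
    - {"x": 0,"y": 0,"z": 0,"ax": 0,"ay": 0,"az": 0.0762,"grip": 0}
    - {"x": 0,"y": 0,"z": 0,"ax": 0,"ay": 0,"az": 0.0762,"grip": 0}
    - {"x": 0.015,"y": -0.099,"z": 0,"ax": 0,"ay": 0,"az": 0,"grip": 0}
    - {"x": 0.015,"y": -0.099,"z": 0,"ax": 0,"ay": 0,"az": 0,"grip": 0}
    - {"x": 0.015,"y": -0.099,"z": 0,"ax": 0,"ay": 0,"az": 0,"grip": 0}

```text
clock: 0.77
tcp_pos: [0.2712, -0.4692, 0.2915]
ee_rot: [-0.0, 0.994, -0.114, -0.0]
contact_force: [1.2, -0.4, -0.2]
gripper_width: 0.0431
gripper_force: 0.0
```

Call:
carry_out:
  targets:
    - {"x": 0.015,"y": -0.099,"z": 0,"ax": 0,"ay": 0,"az": 0,"grip": 0}
    - {"x": 0.015,"y": -0.099,"z": 0,"ax": 0,"ay": 0,"az": 0,"grip": 0}
    - {"x": 0.015,"y": -0.099,"z": 0,"ax": 0,"ay": 0,"az": 0,"grip": 0}
    - {"x": 0.015,"y": -0.099,"z": 0,"ax": 0,"ay": 0,"az": 0,"grip": 0}
    - {"x": 0.015,"y": -0.099,"z": 0,"ax": 0,"ay": 0,"az": 0,"grip": 0}
    - {"x": 0.015,"y": -0.099,"z": 0,"ax": 0,"ay": 0,"az": 0,"grip": 0}
    - {"x": 0.015,"y": -0.099,"z": 0,"ax": 0,"ay": 0,"az": 0,"grip": 0}
    - {"x": 0.015,"y": -0.099,"z": 0,"ax": 0,"ay": 0,"az": 0,"grip": 0}

```text
clock: 1.43
tcp_pos: [0.3893, -0.1708, 0.2922]
ee_rot: [0.0, 0.994, -0.113, -0.0]
contact_force: [0.8, 0.9, 0.9]
gripper_width: 0.0005
gripper_force: 0.0
```

Call:
carry_out:
  targets:
    - {"x": 0.015,"y": -0.099,"z": 0,"ax": 0,"ay": 0,"az": 0,"grip": 0}
    - {"x": 0.015,"y": -0.099,"z": 0,"ax": 0,"ay": 0,"az": 0,"grip": 0}
    - {"x": 0.015,"y": -0.099,"z": 0,"ax": 0,"ay": 0,"az": 0,"grip": 0}
    - {"x": 0.015,"y": -0.099,"z": 0,"ax": 0,"ay": 0,"az": 0,"grip": 0}
    - {"x": 0.015,"y": -0.099,"z": 0,"ax": 0,"ay": 0,"az": 0,"grip": 0}
    - {"x": 0.015,"y": -0.099,"z": 0,"ax": 0,"ay": 0,"az": 0,"grip": 0}
    - {"x": 0.015,"y": -0.099,"z": 0,"ax": 0,"ay": 0,"az": 0,"grip": 0}
    - {"x": 0.015,"y": -0.099,"z": 0,"ax": 0,"ay": 0,"az": 0,"grip": 0}

```text
clock: 2.1
tcp_pos: [0.5074, 0.127, 0.292]
ee_rot: [0.0, 0.994, -0.113, -0.0]
contact_force: [1.0, 0.1, 0.6]
gripper_width: 0.0009
gripper_force: 0.0
```

```bash
python3 - <<'E'
from h import *
goto(.523,.163,.128,-13)
print(manip.sense()["joint_pos"].round(2))
E
```

```text
t 2.1 tcp [0.5074 0.127  0.292 ] yaw -13.01 w 0.0009 F [1.  0.1 0.6] grip 0.0
shift [ 0.0178 -0.0966  0.4099] turn [ 0.0002  0.0002 -0.0001]
[-0.1   0.29 -0.32  1.8   0.1   1.07 -2.25]
```

Call:
carry_out:
  targets:
    - {"x": 0.018,"y": -0.0965,"z": 0,"ax": 0,"ay": 0,"az": 0,"grip": 0}
    - {"x": 0,"y": 0,"z": 0.09,"ax": 0,"ay": 0,"az": 0,"grip": 0}
    - {"x": 0,"y": 0,"z": 0.09,"ax": 0,"ay": 0,"az": 0,"grip": 0}
    - {"x": 0,"y": 0,"z": 0.09,"ax": 0,"ay": 0,"az": 0,"grip": 0}
    - {"x": 0,"y": 0,"z": 0.07,"ax": 0,"ay": 0,"az": 0,"grip": 0}
    - {"x": 0,"y": 0,"z": 0.045,"ax": 0,"ay": 0,"az": 0,"grip": 0}
    - {"x": 0,"y": 0,"z": 0.024,"ax": 0,"ay": 0,"az": 0,"grip": 0}
    - {"x": 0,"y": 0,"z": 0,"ax": 0,"ay": 0,"az": 0,"grip": 0}

```text
clock: 2.77
tcp_pos: [0.5218, 0.1606, 0.1265]
ee_rot: [0.001, 0.994, -0.113, -0.002]
contact_force: [0.5, 0.1, 0.5]
gripper_width: 0.0006
gripper_force: 0.0
```

```bash
python3 - <<'E'
from h import *
goto(.580-.9744*.0195,.151+.225*.0195,.128,-13)
p,d=viewer.snapshot("side");cv2.imwrite("pics/s1.png",cv2.resize(p[190:290,190:320],(780,600),interpolation=2))
E
```

```text
t 2.7667 tcp [0.5218 0.1606 0.1265] yaw -12.99 w 0.0006 F [0.5 0.1 0.5] grip 0.0
shift [ 0.0984 -0.0092 -0.004 ] turn [0.0014 0.0021 0.0001]
```

View pics/s1.png

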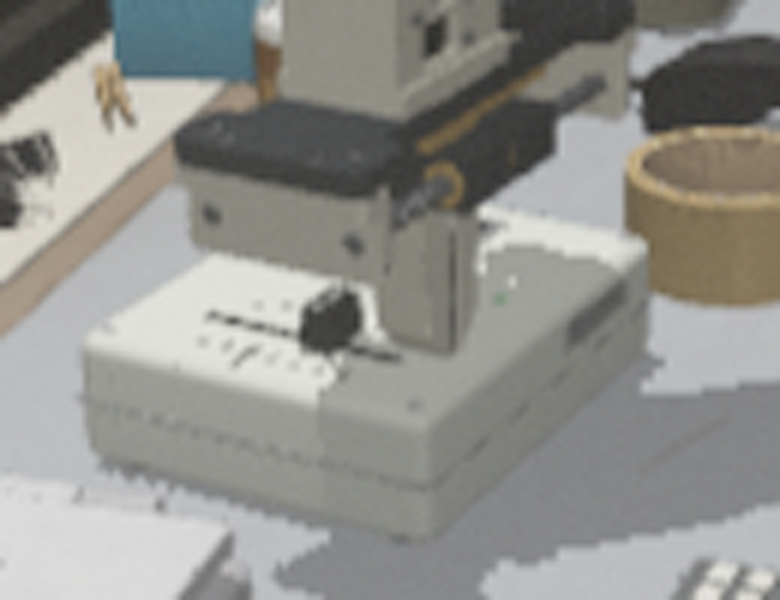

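The side view shows the shut fingers just in front of the cap, tips a few mm above the top face, cap at about (330,318) in the crop. Now I push slowly, aiming to stop short.

Call:
carry_out:
  targets:
    - {"x": 0.016,"y": -0.009,"z": -0.003,"ax": 0,"ay": 0,"az": 0,"grip": 0}
    - {"x": 0.016,"y": 0,"z": 0,"ax": 0,"ay": 0,"az": 0,"grip": 0}
    - {"x": 0.016,"y": 0,"z": 0,"ax": 0,"ay": 0,"az": 0,"grip": 0}
    - {"x": 0.016,"y": 0,"z": 0,"ax": 0,"ay": 0,"az": 0,"grip": 0}
    - {"x": 0.014,"y": 0,"z": 0,"ax": 0,"ay": 0,"az": 0,"grip": 0}
    - {"x": 0.012,"y": 0,"z": 0,"ax": 0,"ay": 0,"az": 0,"grip": 0}
    - {"x": 0.006,"y": 0,"z": 0,"ax": 0,"ay": 0,"az": 0,"grip": 0}
    - {"x": 0,"y": 0,"z": 0,"ax": 0,"ay": 0,"az": 0,"grip": 0}

```text
clock: 3.48
tcp_pos: [0.5619, 0.1556, 0.1298]
ee_rot: [0.0, 0.994, -0.113, 0.0]
contact_force: [0.2, 0.1, -0.1]
gripper_width: 0.0006
gripper_force: 0.0
```

```bash
python3 - <<'E'
from h import *
goto(.580-.9744*.0165,.151+.225*.0165,.128,-13)
p,d=viewer.snapshot("side");cv2.imwrite("pics/s2.png",cv2.resize(p[225:265,215:280],(780,480),interpolation=2))
E
```

```text
t 3.4833 tcp [0.5619 0.1556 0.1298] yaw -13.03 w 0.0006 F [ 0.2  0.1 -0.1] grip 0.0
shift [0.0055 0.0011 0.0044] turn [ 0.0001 -0.0002 -0.0004]
```

View pics/s2.png

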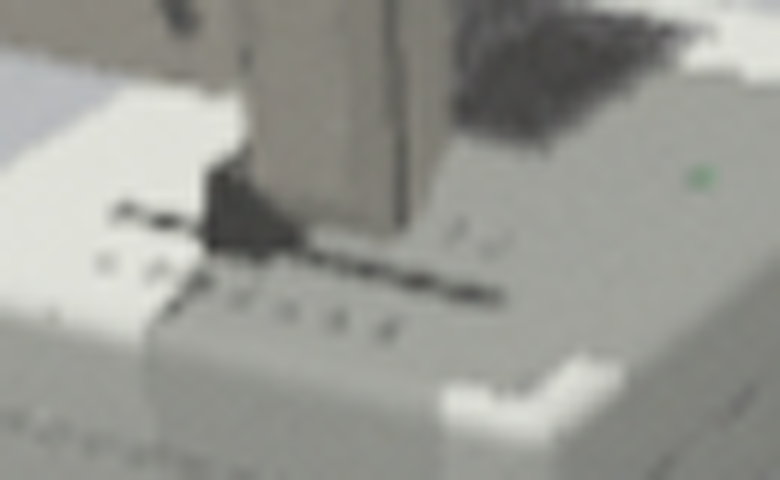

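The finger touches the cap, which is near the heavy line's mark (crop (185,290)) but may be a little short. I'll back off, rise and look from the top.

Call:
carry_out:
  targets:
    - {"x": -0.03,"y": 0,"z": 0,"ax": 0,"ay": 0,"az": 0,"grip": 0}
    - {"x": 0,"y": 0,"z": -0.09,"ax": 0,"ay": 0,"az": 0,"grip": 0}
    - {"x": 0,"y": 0,"z": -0.09,"ax": 0,"ay": 0,"az": 0,"grip": 0}
    - {"x": 0,"y": 0.1,"z": 0,"ax": 0,"ay": 0,"az": 0,"grip": 0}
    - {"x": 0,"y": 0.1,"z": 0,"ax": 0,"ay": 0,"az": 0,"grip": 0}
    - {"x": 0,"y": 0.1,"z": 0,"ax": 0,"ay": 0,"az": 0,"grip": 0}
    - {"x": 0,"y": 0.1,"z": 0,"ax": 0,"ay": 0,"az": 0,"grip": 0}
    - {"x": 0,"y": 0.1,"z": 0,"ax": 0,"ay": 0,"az": 0,"grip": 0}

```text
clock: 4.2
tcp_pos: [0.5036, -0.0378, 0.202]
ee_rot: [0.0, 0.994, -0.113, 0.0]
contact_force: [1.2, 0.3, -0.7]
gripper_width: -0.0001
gripper_force: 0.0
```

```bash
python3 - <<'E'
from h import *
goto(.580-.9744*.0165,.151+.225*.0165,.128,-13)
p,d=viewer.snapshot("top");cv2.imwrite("pics/t3f.png",p);cv2.imwrite("pics/t3.png",cv2.resize(p[148:213,155:215],(540,585),interpolation=2))
P=cloud("top",d);Z=np.where(d>0,P[...,2],-1)
m=(Z>.064)&(Z<.09);m[:, :160]=0;m[:,200:]=0;m[:145]=0;m[205:]=0
q=P[m];print(m.sum(),q.mean(0),q.min(0),q.max(0))
e=np.array([.9744,-.225]);k=q[:,:2]-[.580,.151];print("rel along",(k@e).min(),(k@e).max(),(k@e).mean())
g=p.max(2)[m];print(ray("top",np.argwhere(m)[:,::-1].mean(0),.073))
E
```

```text
t 4.2 tcp [ 0.5036 -0.0378  0.202 ] yaw -12.97 w -0.0001 F [ 1.2  0.3 -0.7] grip 0.0
shift [ 0.0389 -0.5029  0.1848] turn [ 0.0002 -0.0002  0.0003]
82 [0.57751009 0.15093277 0.07216951] [0.57038208 0.13901776 0.06414951] [0.5864882  0.16342331 0.07762673]
rel along -0.008430488442271884 0.004756174124149491 -0.0024110377243666864
[[0.5773706  0.15080599 0.073     ]]
```

View pics/t3.png

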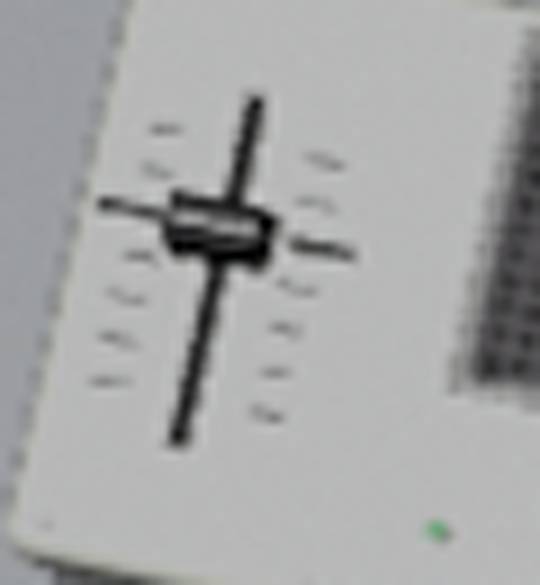

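The cap sits on the heavy line or about 2 mm short of it (cap at crop (220,228), heavy line ends at (160,213) and (290,243)). That is inside the band, but I'll nudge it 2 mm for margin.

Call:
carry_out:
  targets:
    - {"x": 0,"y": -0.1,"z": 0,"ax": 0,"ay": 0,"az": 0,"grip": 0}
    - {"x": 0,"y": -0.1,"z": 0,"ax": 0,"ay": 0,"az": 0,"grip": 0}
    - {"x": 0,"y": -0.1,"z": 0,"ax": 0,"ay": 0,"az": 0,"grip": 0}
    - {"x": 0,"y": -0.1,"z": 0,"ax": 0,"ay": 0,"az": 0,"grip": 0}
    - {"x": 0,"y": -0.1,"z": 0,"ax": 0,"ay": 0,"az": 0,"grip": 0}
    - {"x": -0.01,"y": 0,"z": 0.09,"ax": 0,"ay": 0,"az": 0,"grip": 0}
    - {"x": 0,"y": 0,"z": 0.09,"ax": 0,"ay": 0,"az": 0,"grip": 0}
    - {"x": 0,"y": 0,"z": 0,"ax": 0,"ay": 0,"az": 0,"grip": 0}

```text
clock: 4.92
tcp_pos: [0.5419, 0.1593, 0.1242]
ee_rot: [0.002, 0.994, -0.112, -0.004]
contact_force: [-1.1, -1.0, -0.3]
gripper_width: 0.0006
gripper_force: 0.0
```

```bash
python3 - <<'E'
from h import *
goto(.5619+.00195,.1556-.00045,.1298,-13)
E
```

```text
t 4.9167 tcp [0.5419 0.1593 0.1242] yaw -12.87 w 0.0006 F [-1.1 -1.  -0.3] grip 0.0
shift [ 0.0558 -0.0019 -0.0145] turn [0.0033 0.0051 0.0014]
```

Call:
carry_out:
  targets:
    - {"x": 0,"y": 0,"z": 0,"ax": 0,"ay": 0,"az": 0,"grip": 0}
    - {"x": 0.015,"y": 0,"z": 0,"ax": 0,"ay": 0,"az": 0,"grip": 0}
    - {"x": 0.015,"y": 0,"z": 0,"ax": 0,"ay": 0,"az": 0,"grip": 0}
    - {"x": 0.01,"y": 0,"z": 0,"ax": 0,"ay": 0,"az": 0,"grip": 0}
    - {"x": 0.005,"y": 0,"z": 0,"ax": 0,"ay": 0,"az": 0,"grip": 0}
    - {"x": 0,"y": 0,"z": 0,"ax": 0,"ay": 0,"az": 0,"grip": 0}
    - {"x": 0,"y": 0,"z": 0,"ax": 0,"ay": 0,"az": 0,"grip": 0}

```text
clock: 5.5
tcp_pos: [0.5636, 0.1554, 0.1304]
ee_rot: [-0.0, 0.994, -0.113, 0.0]
contact_force: [0.9, 0.1, -0.6]
gripper_width: 0.0007
gripper_force: 0.0
```

Call:
carry_out:
  targets:
    - {"x": -0.04,"y": 0,"z": 0,"ax": 0,"ay": 0,"az": 0,"grip": 0}
    - {"x": 0,"y": 0,"z": -0.1,"ax": 0,"ay": 0,"az": 0,"grip": 0}
    - {"x": 0,"y": 0,"z": -0.1,"ax": 0,"ay": 0,"az": 0,"grip": 0}
    - {"x": 0,"y": 0.1,"z": 0,"ax": 0,"ay": 0,"az": 0,"grip": 0}
    - {"x": 0,"y": 0.1,"z": 0,"ax": 0,"ay": 0,"az": 0,"grip": 0}
    - {"x": 0,"y": 0.1,"z": 0,"ax": 0,"ay": 0,"az": 0,"grip": 0}
    - {"x": 0,"y": 0.1,"z": 0,"ax": 0,"ay": 0,"az": 0,"grip": 0}
    - {"x": 0,"y": 0.1,"z": 0,"ax": 0,"ay": 0,"az": 0,"grip": 0}

```text
clock: 6.17
tcp_pos: [0.5017, -0.0373, 0.2102]
ee_rot: [0.0, 0.994, -0.113, 0.0]
contact_force: [0.4, -0.4, -0.6]
gripper_width: 0.0004
gripper_force: 0.0
```

```bash
python3 - <<'E'
from h import *
a=np.radians(-16.7)
print(np.array([.4416,-.2138])-.021*np.array([np.cos(a),np.sin(a)]))
goto(.4215,-.2078,.2,-16.7)
p,d=viewer.snapshot("top");cv2.imwrite("pics/t4f.png",p)
P=cloud("top",d);Z=np.where(d>0,P[...,2],-1)
m=(Z>.064)&(Z<.09);m[:, :160]=0;m[:,200:]=0;m[:145]=0;m[205:]=0
q=P[m];e=np.array([.9744,-.225]);k=q[:,:2]-[.580,.151];print("rel along",m.sum(),(k@e).min(),(k@e).max(),(k@e).mean())
E
```

```text
[ 0.42148573 -0.20776543]
t 6.1667 tcp [ 0.5017 -0.0373  0.2102] yaw -12.96 w 0.0004 F [ 0.4 -0.4 -0.6] grip 0.0
shift [-0.0998  0.4605  0.0255] turn [ 0.     -0.0004  0.0415]
rel along 80 -0.00540939014095323 0.007889623670535932 0.0006268506900991885
```

The cap centre is now within about 1 mm of the line. Next, the handset grip.

Call:
carry_out:
  targets:
    - {"x": -0.02,"y": 0.092,"z": 0,"ax": 0,"ay": 0,"az": 0,"grip": 1}
    - {"x": -0.02,"y": 0.092,"z": 0,"ax": 0,"ay": 0,"az": 0,"grip": 1}
    - {"x": -0.02,"y": 0.092,"z": 0,"ax": 0,"ay": 0,"az": 0,"grip": 1}
    - {"x": -0.02,"y": 0.092,"z": 0,"ax": 0,"ay": 0,"az": 0,"grip": 1}
    - {"x": -0.02,"y": 0.092,"z": 0,"ax": 0,"ay": 0,"az": 0,"grip": 1}
    - {"x": 0,"y": 0,"z": 0,"ax": 0,"ay": 0,"az": 0.0415,"grip": 1}
    - {"x": 0,"y": 0,"z": 0,"ax": 0,"ay": 0,"az": 0,"grip": 1}
    - {"x": 0,"y": 0,"z": 0,"ax": 0,"ay": 0,"az": 0,"grip": 1}

```text
clock: 6.88
tcp_pos: [0.4224, -0.2056, 0.21]
ee_rot: [-0.0, 0.989, -0.145, 0.0]
contact_force: [0.5, 0.1, -0.2]
gripper_width: 0.0493
gripper_force: 0.0
```

```bash
python3 - <<'E'
from h import *
goto(.4215,-.2078,.086,-16.7)
E
```

```text
t 6.8833 tcp [ 0.4224 -0.2056  0.21  ] yaw -16.67 w 0.0493 F [ 0.5  0.1 -0.2] grip 0.0
shift [-0.0007  0.006   0.31  ] turn [-0.0002 -0.0002  0.0003]
```

Call:
carry_out:
  targets:
    - {"x": 0,"y": 0.006,"z": 0,"ax": 0,"ay": 0,"az": 0,"grip": 1}
    - {"x": 0,"y": 0,"z": 0,"ax": 0,"ay": 0,"az": 0,"grip": 1}
    - {"x": 0,"y": 0,"z": 0,"ax": 0,"ay": 0,"az": 0,"grip": 1}
    - {"x": 0,"y": 0,"z": 0,"ax": 0,"ay": 0,"az": 0,"grip": 1}
    - {"x": 0,"y": 0,"z": 0,"ax": 0,"ay": 0,"az": 0,"grip": 1}
    - {"x": 0,"y": 0,"z": 0.03,"ax": 0,"ay": 0,"az": 0,"grip": 1}
    - {"x": 0,"y": 0,"z": 0.05,"ax": 0,"ay": 0,"az": 0,"grip": 1}
    - {"x": 0,"y": 0,"z": 0.05,"ax": 0,"ay": 0,"az": 0,"grip": 1}

```text
clock: 7.55
tcp_pos: [0.4222, -0.2083, 0.1578]
ee_rot: [0.0, 0.989, -0.145, 0.001]
contact_force: [-0.1, 0.3, 0.2]
gripper_width: 0.0914
gripper_force: 0.0
```

Call:
carry_out:
  targets:
    - {"x": 0,"y": 0,"z": 0.05,"ax": 0,"ay": 0,"az": 0,"grip": 1}
    - {"x": 0,"y": 0,"z": 0.05,"ax": 0,"ay": 0,"az": 0,"grip": 1}
    - {"x": 0,"y": 0,"z": 0.04,"ax": 0,"ay": 0,"az": 0,"grip": 1}
    - {"x": 0,"y": 0,"z": 0.025,"ax": 0,"ay": 0,"az": 0,"grip": 1}
    - {"x": 0,"y": 0,"z": 0.015,"ax": 0,"ay": 0,"az": 0,"grip": 1}
    - {"x": 0,"y": 0,"z": 0,"ax": 0,"ay": 0,"az": 0,"grip": 1}
    - {"x": 0,"y": 0,"z": 0,"ax": 0,"ay": 0,"az": 0,"grip": 1}

```text
clock: 8.13
tcp_pos: [0.4218, -0.2083, 0.0861]
ee_rot: [0.0, 0.989, -0.145, 0.0]
contact_force: [-0.6, -0.5, -0.6]
gripper_width: 0.0916
gripper_force: 0.0
```

```bash
python3 - <<'E'
from h import *
goto(.4215,-.2078,.086,-16.7)
p,d=viewer.snapshot("side");cv2.imwrite("pics/s5.png",cv2.resize(p[130:260,270:410],(640,594),interpolation=2))
E
```

```text
t 8.1333 tcp [ 0.4218 -0.2083  0.0861] yaw -16.71 w 0.0916 F [-0.6 -0.5 -0.6] grip 0.0
shift [-0.0011 -0.0009  0.0003] turn [ 0.     -0.0001 -0.0001]
```

View pics/s5.png

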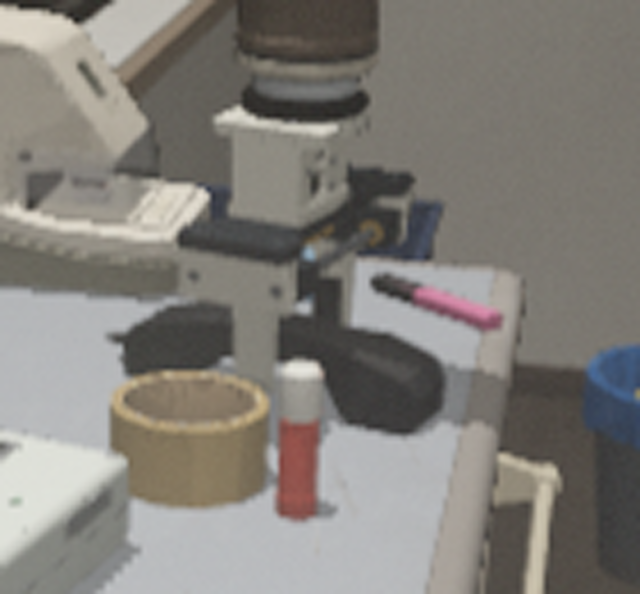

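The fingers straddle the grip: the near finger is at about (260,330) in the crop, and the mouthpiece end is to the left. Closing now.

Call:
carry_out:
  targets:
    - {"x": 0,"y": 0,"z": 0,"ax": 0,"ay": 0,"az": 0,"grip": 0}
    - {"x": 0,"y": 0,"z": 0,"ax": 0,"ay": 0,"az": 0,"grip": 0}
    - {"x": 0,"y": 0,"z": 0,"ax": 0,"ay": 0,"az": 0,"grip": 0}
    - {"x": 0,"y": 0,"z": 0,"ax": 0,"ay": 0,"az": 0,"grip": 0}
    - {"x": 0,"y": 0,"z": 0,"ax": 0,"ay": 0,"az": 0,"grip": 0}
    - {"x": 0,"y": 0,"z": 0,"ax": 0,"ay": 0,"az": 0,"grip": 0}
    - {"x": 0,"y": 0,"z": 0,"ax": 0,"ay": 0,"az": 0,"grip": 0}
    - {"x": 0,"y": 0,"z": 0,"ax": 0,"ay": 0,"az": 0,"grip": 0}

```text
clock: 8.85
tcp_pos: [0.4215, -0.2083, 0.0858]
ee_rot: [0.0, 0.989, -0.145, -0.0]
contact_force: [-1.3, -1.8, 0.7]
gripper_width: 0.0427
gripper_force: 0.8
```

Call:
carry_out:
  targets:
    - {"x": 0,"y": 0,"z": 0,"ax": 0,"ay": 0,"az": 0,"grip": 0}
    - {"x": 0,"y": 0,"z": 0,"ax": 0,"ay": 0,"az": 0,"grip": 0}
    - {"x": 0,"y": 0,"z": 0,"ax": 0,"ay": 0,"az": 0,"grip": 0}
    - {"x": 0,"y": 0,"z": 0,"ax": 0,"ay": 0,"az": 0,"grip": 0}

```text
clock: 9.18
tcp_pos: [0.4215, -0.2083, 0.0858]
ee_rot: [0.0, 0.989, -0.145, -0.0]
contact_force: [-0.2, 0.3, 0.9]
gripper_width: 0.0369
gripper_force: 30.0
```

30 N grip at 36.9 mm, so the bar is in. Lifting.

Call:
carry_out:
  targets:
    - {"x": 0,"y": 0,"z": -0.02,"ax": 0,"ay": 0,"az": 0,"grip": 0}
    - {"x": 0,"y": 0,"z": -0.05,"ax": 0,"ay": 0,"az": 0,"grip": 0}
    - {"x": 0,"y": 0,"z": -0.07,"ax": 0,"ay": 0,"az": 0,"grip": 0}
    - {"x": 0,"y": 0,"z": -0.07,"ax": 0,"ay": 0,"az": 0,"grip": 0}
    - {"x": 0,"y": 0,"z": -0.07,"ax": 0,"ay": 0,"az": 0,"grip": 0}
    - {"x": 0,"y": 0,"z": -0.05,"ax": 0,"ay": 0,"az": 0,"grip": 0}
    - {"x": 0,"y": 0,"z": -0.03,"ax": 0,"ay": 0,"az": 0,"grip": 0}
    - {"x": 0,"y": 0,"z": -0.01,"ax": 0,"ay": 0,"az": 0,"grip": 0}

```text
clock: 9.85
tcp_pos: [0.4222, -0.2084, 0.2363]
ee_rot: [0.0, 0.989, -0.145, 0.002]
contact_force: [-0.1, -0.0, -2.6]
gripper_width: 0.037
gripper_force: 30.0
```

Call:
carry_out:
  targets:
    - {"x": 0,"y": 0,"z": 0,"ax": 0,"ay": 0,"az": 0,"grip": 0}
    - {"x": 0,"y": 0,"z": 0,"ax": 0,"ay": 0,"az": 0,"grip": 0}
    - {"x": 0,"y": 0,"z": 0,"ax": 0,"ay": 0,"az": 0,"grip": 0}
    - {"x": 0,"y": 0,"z": 0,"ax": 0,"ay": 0,"az": 0,"grip": 0}

```text
clock: 10.18
tcp_pos: [0.421, -0.208, 0.2328]
ee_rot: [-0.0, 0.989, -0.145, -0.001]
contact_force: [-0.3, -1.7, -2.0]
gripper_width: 0.0371
gripper_force: 30.0
```

```bash
python3 - <<'E'
from h import *
goto(.4997,.0756,.23,-13)
print(manip.sense()["joint_pos"].round(2))
p,d=viewer.snapshot("side");cv2.imwrite("pics/s6.png",cv2.resize(p[120:260,200:410],(800,533),interpolation=2))
E
```

```text
t 10.1833 tcp [ 0.421  -0.208   0.2328] yaw -16.72 w 0.0371 F [-0.3 -1.7 -2. ] grip 30.0
shift [-0.0155 -0.7357  0.0071] turn [-0.0002  0.0014 -0.0414]
[ 0.53  0.27 -0.22  2.    0.08  0.89 -1.6 ]
```

View pics/s6.png

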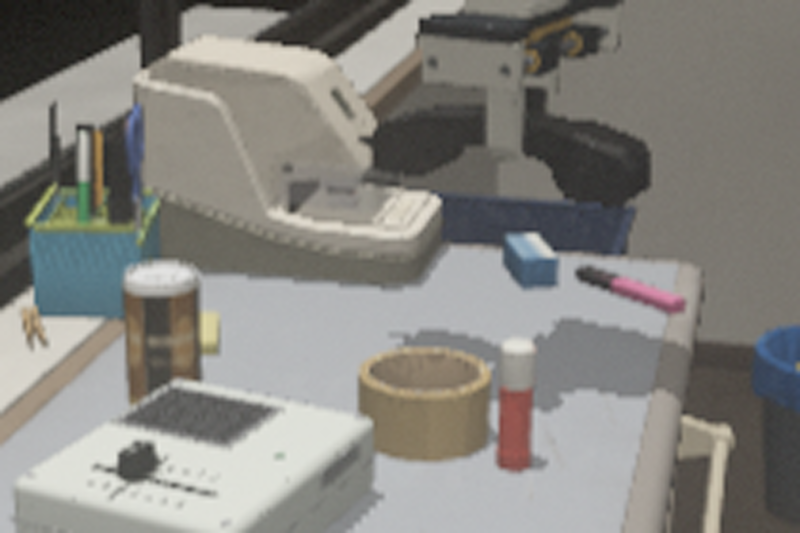

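The handset hangs in the fingers about level, well clear of the desk, and the can, tape and glue are undisturbed. Carrying it across at this height.

Call:
carry_out:
  targets:
    - {"x": 0,"y": -0.02,"z": 0,"ax": 0,"ay": 0,"az": 0,"grip": 0}
    - {"x": 0,"y": -0.04,"z": 0,"ax": 0,"ay": 0,"az": 0,"grip": 0}
    - {"x": -0.003,"y": -0.06,"z": 0,"ax": 0,"ay": 0,"az": 0,"grip": 0}
    - {"x": -0.003,"y": -0.06,"z": 0,"ax": 0,"ay": 0,"az": 0,"grip": 0}
    - {"x": -0.003,"y": -0.06,"z": 0,"ax": 0,"ay": 0,"az": 0,"grip": 0}
    - {"x": -0.003,"y": -0.06,"z": 0,"ax": 0,"ay": 0,"az": 0,"grip": 0}
    - {"x": -0.003,"y": -0.06,"z": 0,"ax": 0,"ay": 0,"az": 0,"grip": 0}
    - {"x": 0,"y": -0.06,"z": 0,"ax": 0,"ay": 0,"az": 0,"grip": 0}

```text
clock: 10.9
tcp_pos: [0.464, -0.0437, 0.2335]
ee_rot: [-0.0, 0.989, -0.145, -0.0]
contact_force: [0.4, 0.1, -2.5]
gripper_width: 0.0366
gripper_force: 30.0
```

Call:
carry_out:
  targets:
    - {"x": 0,"y": -0.06,"z": 0,"ax": 0,"ay": 0,"az": 0,"grip": 0}
    - {"x": 0,"y": -0.06,"z": 0,"ax": 0,"ay": 0,"az": 0,"grip": 0}
    - {"x": 0,"y": -0.06,"z": 0,"ax": 0,"ay": 0,"az": 0,"grip": 0}
    - {"x": 0,"y": -0.06,"z": 0,"ax": 0,"ay": 0,"az": -0.01,"grip": 0}
    - {"x": 0,"y": -0.045,"z": 0,"ax": 0,"ay": 0,"az": -0.015,"grip": 0}
    - {"x": 0,"y": -0.02,"z": 0,"ax": 0,"ay": 0,"az": -0.0165,"grip": 0}
    - {"x": 0,"y": -0.01,"z": 0,"ax": 0,"ay": 0,"az": 0,"grip": 0}
    - {"x": 0,"y": 0,"z": 0,"ax": 0,"ay": 0,"az": 0,"grip": 0}

```text
clock: 11.57
tcp_pos: [0.4994, 0.0757, 0.2335]
ee_rot: [0.0, 0.994, -0.113, -0.0]
contact_force: [-0.2, -0.9, -2.1]
gripper_width: 0.037
gripper_force: 30.0
```

Call:
carry_out:
  targets:
    - {"x": 0,"y": 0,"z": 0,"ax": 0,"ay": 0,"az": 0,"grip": 0}
    - {"x": 0,"y": 0,"z": 0,"ax": 0,"ay": 0,"az": 0,"grip": 0}
    - {"x": 0,"y": 0,"z": 0,"ax": 0,"ay": 0,"az": 0,"grip": 0}
    - {"x": 0,"y": 0,"z": 0,"ax": 0,"ay": 0,"az": 0,"grip": 0}

```text
clock: 11.9
tcp_pos: [0.4995, 0.0743, 0.2339]
ee_rot: [0.0, 0.993, -0.114, 0.0]
contact_force: [0.5, 0.5, -2.9]
gripper_width: 0.0368
gripper_force: 30.0
```

```bash
python3 - <<'E'
from h import *
goto(.4997,.0756,.157,-13)
for n in("side","top"):
    p,d=viewer.snapshot(n);np.save(n+"7.npy",d);cv2.imwrite(f"pics/{n}7f.png",p)
    P=cloud(n,d);Z=np.where(d>0,P[...,2],-1)
    # handset points in nominal handset frame: origin at tcp +.021 along x, -.0858 in z
    s=manip.sense();e=np.array([.9744,-.225]);f=np.array([.225,.9744])
    r=P-s["tcp_pos"];X=r[...,:2]@e-.0+(-0.0)+.0;x=r[...,:2]@e-.021;y=r[...,:2]@f;z=r[...,2]+.0858
    m=(d>0)&(p.max(2)<75)&(abs(y)<.035)&(x>-.13)&(x<.13)&(z>-.015)&(z<.06)
    for lo in np.arange(-.12,.12,.02):
        k=m&(x>=lo)&(x<lo+.02)
        if k.sum()>5:print(n,round(lo+.01,2),k.sum(),"y",y[k].min().round(4),y[k].max().round(4),"z",z[k].min().round(4),z[k].max().round(4))
    print(n,"x",x[m].min(),x[m].max())
p=cv2.imread("pics/side7f.png");cv2.imwrite("pics/s7.png",cv2.resize(p[130:280,190:370],(720,600),interpolation=2))
E
```

```text
t 11.9 tcp [0.4995 0.0743 0.2339] yaw -13.09 w 0.0368 F [ 0.5  0.5 -2.9] grip 30.0
shift [-0.0004 -0.0033  0.1921] turn [ 0.0002 -0.0001 -0.001 ]
side -0.11 232 y -0.0277 0.0288 z 0.0011 0.0387
side -0.09 194 y -0.0242 0.0289 z 0.0019 0.0445
side -0.07 192 y -0.0188 0.0285 z 0.0016 0.0481
side -0.05 130 y -0.0115 0.022 z 0.0152 0.0498
side -0.03 97 y -0.0223 0.02 z 0.0258 0.0599
side -0.01 16 y -0.0217 -0.0091 z 0.0503 0.0597
side 0.01 87 y -0.0058 0.0208 z 0.0251 0.0525
side 0.03 155 y -0.0183 0.0245 z 0.007 0.049
side 0.05 181 y -0.0214 0.0304 z 0.0009 0.0476
side 0.07 127 y -0.0073 0.0292 z 0.0004 0.043
side 0.09 28 y 0.0208 0.0259 z 0.0032 0.0339
side x -0.11614737807214648 0.10811190885592732
top 0.05 46 y -0.0275 -0.0169 z 0.0013 0.0462
top 0.07 117 y -0.0273 -0.0029 z 0.001 0.0429
top 0.09 84 y -0.0245 0.0045 z 0.0117 0.0377
top 0.11 20 y -0.0048 0.0022 z 0.0132 0.0206
top x 0.04568598470926789 0.11197947235252902
```

View pics/s7.png

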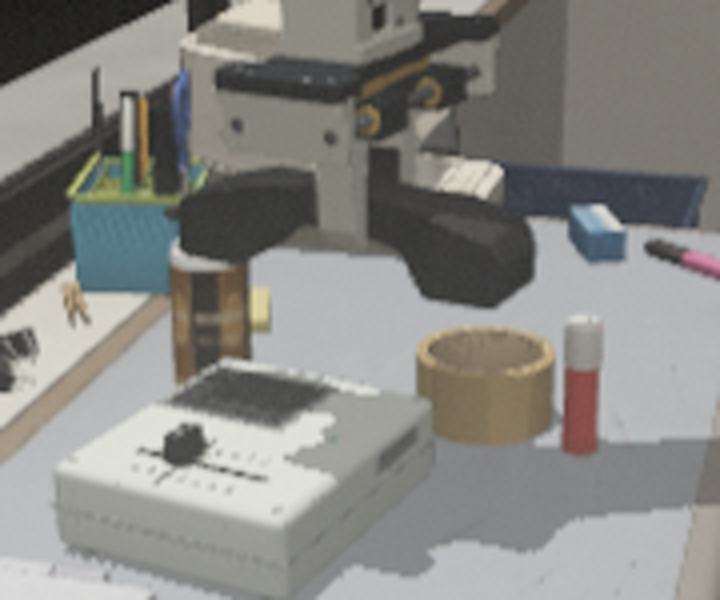

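The handset is level: both undersides sit within 2 mm of the expected height, and it is centred and aligned in the fingers. It is above the mesh, so I lower it gently.

Call:
carry_out:
  targets:
    - {"x": 0,"y": -0.002,"z": 0.015,"ax": 0,"ay": 0,"az": 0,"grip": 0}
    - {"x": 0,"y": 0,"z": 0.03,"ax": 0,"ay": 0,"az": 0,"grip": 0}
    - {"x": 0,"y": 0,"z": 0.04,"ax": 0,"ay": 0,"az": 0,"grip": 0}
    - {"x": 0,"y": 0,"z": 0.04,"ax": 0,"ay": 0,"az": 0,"grip": 0}
    - {"x": 0,"y": 0,"z": 0.03,"ax": 0,"ay": 0,"az": 0,"grip": 0}
    - {"x": 0,"y": 0,"z": 0.02,"ax": 0,"ay": 0,"az": 0,"grip": 0}
    - {"x": 0,"y": 0,"z": 0.01,"ax": 0,"ay": 0,"az": 0,"grip": 0}
    - {"x": 0,"y": 0,"z": 0.005,"ax": 0,"ay": 0,"az": 0,"grip": 0}

```text
clock: 12.67
tcp_pos: [0.4996, 0.076, 0.1572]
ee_rot: [0.0, 0.994, -0.113, -0.0]
contact_force: [0.0, -0.2, -2.5]
gripper_width: 0.0372
gripper_force: 30.0
```

Call:
carry_out:
  targets:
    - {"x": 0,"y": 0,"z": 0,"ax": 0,"ay": 0,"az": 0,"grip": 0}
    - {"x": 0,"y": 0,"z": 0,"ax": 0,"ay": 0,"az": 0,"grip": 0}
    - {"x": 0,"y": 0,"z": 0,"ax": 0,"ay": 0,"az": 0,"grip": 0}
    - {"x": 0,"y": 0,"z": 0,"ax": 0,"ay": 0,"az": 0,"grip": 0}
    - {"x": 0,"y": 0,"z": 0,"ax": 0,"ay": 0,"az": 0,"grip": 0}
    - {"x": 0,"y": 0,"z": 0,"ax": 0,"ay": 0,"az": 0,"grip": 0}

```text
clock: 13.17
tcp_pos: [0.4999, 0.076, 0.1581]
ee_rot: [-0.0, 0.994, -0.113, 0.0]
contact_force: [0.1, 0.5, -2.4]
gripper_width: 0.0369
gripper_force: 30.0
```

```bash
python3 - <<'E'
from h import *
goto(.4997,.0756,.157,-13)
p,d=viewer.snapshot("side");P=cloud("side",d);s=manip.sense()
e=np.array([.9744,-.225]);f=np.array([.225,.9744])
r=P-[.4997,.0756,.157];x=r[...,:2]@e-.021;y=r[...,:2]@f;z=P[...,2]
m=(d>0)&(p.max(2)<75)&(abs(y)<.035)&(x>-.13)&(x<.13)&(z>.06)&(z<.135)
for lo in np.arange(-.12,.12,.03):
    k=m&(x>=lo)&(x<lo+.03);print(round(lo,2),k.sum(),z[k].min().round(4) if k.any() else 0)
print(x[m].min(),x[m].max())
for w in(P[...,2]>.064,):
    k=(d>0)&(z>.066)&(z<.085)&(np.hypot(P[...,0]-.58,P[...,1]-.151)<.025);print("cap",k.sum(),((P[k][:,:2]-[.58,.151])@e).mean())
cv2.imwrite("pics/s8.png",cv2.resize(p[130:280,190:370],(720,600),interpolation=2))
E
```

```text
t 13.1667 tcp [0.4999 0.076  0.1581] yaw -13.0 w 0.0369 F [ 0.1  0.5 -2.4] grip 30.0
shift [-0.0003  0.0012  0.0028] turn [-0.0001 -0.0003  0.    ]
-0.12 295 0.0738
-0.09 293 0.0733
-0.06 184 0.0847
-0.03 56 0.1213
0.0 106 0.093
0.03 226 0.0735
0.06 140 0.0736
0.09 2 0.0866
-0.11599624600579228 0.10300792253981796
cap 66 -0.0008045346913498244
```

View pics/s8.png

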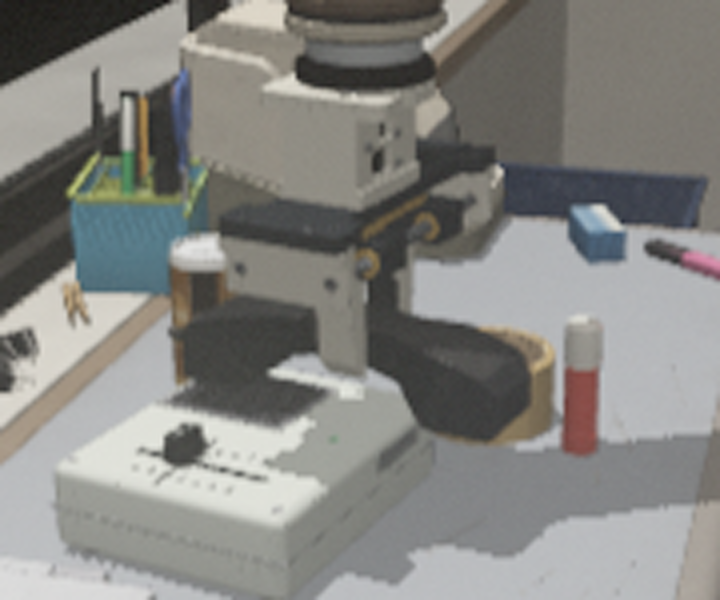

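The handset hangs level with its underside at about z = 73 mm, roughly 16 mm above the mesh. It is aligned and still, the cap is on the line (crop (183,440)), and nothing else has moved. Handing in.

```bash
python3 -c "
from bench import manip
print(manip.close_job())"
```

```text
the job is handed in; nothing more can be done
None
```

Job handed in, with no verdict returned: the fader is within about 1 mm of the heavy line, and the handset is held level and in line, talk bar squeezed in, with its mouthpiece about 16 mm above the mesh centre.

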